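# Put the drive cover back on the bead tumbler

## Task

The yellow cover plate of the blue bead tumbler is lying on the table. Pick it up by its handle and put it back over the open drive housing, with both brass studs through its two holes and the plate lying flat, fully home on the housing's rim, then let go; the studs' bar is clamped at a different place along the housing every time, so find where the plate drops on. Leave the bead box, glue jar and dish where they are.

Things in the scene. Friction and masses are not known exactly. Their poses are not given: they have to be found in the camera images.
- housing: Blue tumbler base, fixed. Origin on the table under the centre of its drive housing: an open box 110 (x) by 200 (y) mm, walls 8 mm, flat rim 60 mm above the table. z up, y along its length. On the +x side a black and red barrel lies along y from x = 55 to 180 mm, its top 98 mm above the table.
- rim (a point): Centre of the housing's rim, 60 mm above its origin. Two fixed rigid brass studs 10 mm thick, tips slightly bevelled and 20 mm above the rim, rise from a bar inside, 120 mm apart along y at x = 0. Their midpoint is clamped anywhere from y = -11 to +11 mm of this point, different each time and not reported: see it or feel for it.
- cover: Loose yellow plate, 120 (x) by 190 (y) by 5 mm, 0.2 to 0.4 kg, with two 13 mm round through holes at x = 0, y = -60 and +60 mm. Origin: centre of its underside; z up. It fits either way round. Home: underside on the rim, studs standing 15 mm out of its top, its ends up to 6 mm past the housing's.
- handle (a point): Centre of the cover's black bar handle, 33 mm above the cover's origin. The bar is 84 mm long along the cover's y, 14 mm wide (x) and 14 mm high; posts 10 mm long at y = -34 and +34 mm hold it, the middle is free underneath (21 mm gap).
- bead_box: Clear divided box of coloured glass tiles, 160 x 100 x 35 mm, loose, 0.6 kg; origin under its centre. Not to be disturbed.
- glue_jar: Jar with yellow cap, 54 mm in diameter, 70 mm high, loose; origin under its centre. Not to be disturbed.
- dish: Shallow white dish, 70 mm across, 18 mm high, loose; origin under its centre. Not to be disturbed.
Not all that is in view belongs to the job. Several things have the shape of the cover; the one meant has the colours described above.

How it is judged:
By the outcome, as a careful person would: the job done as asked, in the order asked, and still so for the second after the job is handed in, with the robot touching nothing.
It also fails if it takes over 58 s, if anything falls off the work surface, if the arm or the gripper's body presses on something with over 40 N, if the wrist force passes 120 N, or if a joint passes its speed limit or range.

## Robot

A 7-joint arm with a two-finger parallel gripper is mounted at the origin on the work surface. World frame = base frame: x ahead of the robot, y to its left, z up, the work surface at z = 0. Lengths are in m, angles in rad, forces in N, time in s.
With the tool pointing down it reaches from about 0.425 to 0.925 m from the base axis. Payload 6.8 kg.
Tool frame: the origin (TCP) lies midway between the tips of the shut fingers; the grasp point (between the pads) lies 19 mm behind it; z points along the fingers, y is the direction in which the jaws open and shut (so a half turn about z gives the same grasp; the last joint's range is limited). The gripper opens to 85 mm and grips with 20 to 120 N. Pads are 22 mm wide; open, the fingers measure 114 mm over their backs; the gripper's body (76 mm by 85 mm) begins 54 mm behind the grasp point. The pads swing forward as they close: fully open they stand 13 mm farther back than shut.
Start: joints at [1.037, 0.477, 0.022, 1.555, -0.011, 1.109, -0.083], TCP at [0.279, -0.615, 0.231] pointing down, gripper open.
Joint ranges: [-2.96, 2.96], [-0.34, 2.1], [-1.41, 1.46], [0.24, 2.44], [-1.37, 4.51], [0.17, 1.92], [-2.96, 2.96]. Speed limits (rad/s): [2.39, 2.39, 3.14, 3.14, 3.14, 3.14, 3.14].

## Interface

Orientations are given as a unit quaternion [w, x, y, z].
In Python, from station import bot, vision gives the robot as it stands.
- The arm moves only by the tool move_arm, never from a script. Its argument "increments" is text: rows parted by semicolons, each of 7 numbers parted by spaces: the opening, from 0 (shut) to 1 (fully open), then the shift along the world's x, y, z in mm, then the turn, a rotation vector about the world's x, y, z in rad. In form: grip x y z rx ry rz; .... A call has exactly 8 rows; each row shifts and turns the commanded pose from where the row before left it; what a row does not reach is not made up. A row lasts 1/8 s, in which the tool goes at most 62.5 mm and 10.7 degrees, less where a joint would pass 70% of its speed; a pose out of reach is approached as far as the arm can. A call with a gripper value outside its range is refused whole. The fingers move at their own pace and stop on an object; "newtons" is the grip in N (left out, the last holds). Time passes only in rows, so rows that do not move let the fingers close, or fill a call up. It gives the time, the measured TCP pose, the force and the opening at its end, in the units of the state.
- bot.get_obs(): the state, without advancing time (a new reading comes with each control period).
- vision.read_camera(name): name is "scene" or "top"; returns (picture, depth): 420x560x3 uint8, red, green, blue; 420x560 float32, m along the optical axis (not along the pixel's ray), 0 where there is no reading.
- vision.calibration(name): a dict with "fx", "fy", "cx", "cy" (pixels), "R" (3x3) and "t" (3): a world point X has camera coordinates R X + t. Camera axes: x right, y down, z forward; pixel columns grow to the right and rows downward; lengths in m; the calibration is good to about 2 mm. A picture is of the moment at which its call begins. calibration takes no time and is no camera call.
- bot.hand_in(): hands the job in, once; it reports no verdict.
The state is a dict: "t": time; "q": joint angles; "joint_vel": joint speeds; "joint_torque": joint torques, N m; "eef_pos": TCP position; "tool_rot": TCP orientation; "contact_force": force on the tool from outside, world axes, zero at the start; "torque": the same for the moment, N m; "gripper_width": opening from 0.0 (shut) to 1.0 (fully open).
Only numpy, scipy, OpenCV 4.12 (cv2) and the standard library are available. Lean on these libraries where they do the work, as an engineer would, in place of code of your own. Each camera call takes 0.05 s, during which the arm holds its last target.

## Working session

There is one attempt and no reset: what is moved stays moved. The work goes in short steps, Python scripts to look and compute and a tool call to move; the robot and the scene stay as the last step left them, time stands still between calls to the robot, and variables do not carry over. Pictures are saved under pics/ and viewed, and the job is handed in when it is done.

Besides the shell and the picture viewer there is one more tool, called after "Emit:" as name(argument=value, ...), one argument or row to a line, values as JSON. move_arm: Moves the arm, as the interface text tells. Its arguments: {"type":"object","properties":{"increments":{"type":"string"},"newtons":{"type":"number"}},"required":["increments"]}

```bash
ls; mkdir -p pics
cat > h.py <<'E'
import numpy as np, cv2
from station import bot, vision
def snap(n,tag):
    im,d=vision.read_camera(n); np.savez(f'pics/{tag}.npz',im=im,d=d)
    cv2.imwrite(f'pics/{tag}.png',im[:,:,::-1]); return im,d
def load(tag):
    z=np.load(f'pics/{tag}.npz'); return z['im'],z['d']
def ray(n,u,v,z):
    c=vision.calibration(n);R=np.array(c['R']);t=np.array(c['t'])
    o=-R.T@t; d=R.T@np.array([(u-c['cx'])/c['fx'],(v-c['cy'])/c['fy'],1.]); return o+d*(z-o[2])/d[2]
def pts(n,us,vs,d):
    c=vision.calibration(n);R=np.array(c['R']);t=np.array(c['t'])
    us=np.asarray(us);vs=np.asarray(vs);dd=d[vs,us]
    P=np.stack([(us-c['cx'])/c['fx']*dd,(vs-c['cy'])/c['fy']*dd,dd],1); return (P-t)@R
def proj(n,X):
    c=vision.calibration(n);p=np.array(c['R'])@np.array(X)+np.array(c['t']); return p[0]/p[2]*c['fx']+c['cx'],p[1]/p[2]*c['fy']+c['cy']
E
python3 - <<'E'
from h import *
snap('top','t0');snap('scene','s0');print(bot.get_obs())
for n in('top','scene'):
    c=vision.calibration(n);print(n,c['fx'],-np.array(c['R']).T@np.array(c['t']))
E
```

```text
pics
{'t': 0.1, 'q': array([ 1.03691448,  0.47771465,  0.02233894,  1.55632606, -0.01147955,
        1.10932082, -0.08308347]), 'joint_vel': array([-0.00087583, -0.00107017,  0.00101433, -0.00164977, -0.00023565,
       -0.00080037, -0.00161451]), 'joint_torque': array([ 4.20832963e-03, -5.97762823e+01,  1.61373273e+00, -2.81954974e+01,
        1.28473953e-02,  5.09319798e-03,  8.82300014e-06]), 'eef_pos': array([ 0.27856667, -0.61425896,  0.23043595]), 'tool_rot': array([-7.84754577e-04,  9.77418654e-01,  2.11310437e-01, -2.38986369e-04]), 'contact_force': array([ 0.59398498,  0.64823889, -1.07039699]), 'torque': array([0.01972137, 0.04313252, 0.029744  ]), 'gripper_width': 1.0018276012837664}
top 537.6950375972608 [ 0.35987348 -0.00593799  1.23289381]
scene 495.8354537832561 [1.18439947 0.26808964 0.97348069]
```

View pics/t0.png

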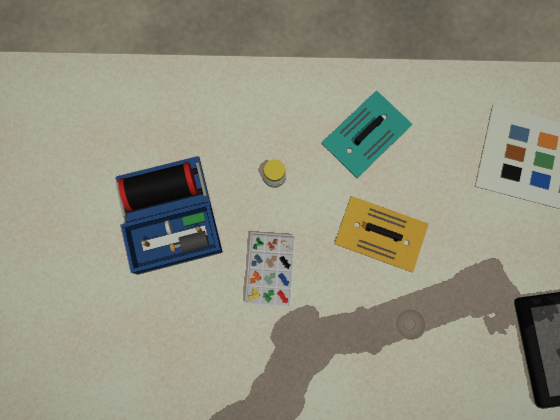

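View pics/s0.png

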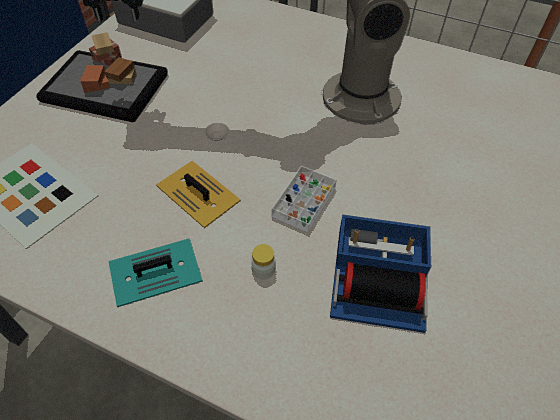

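Two plates have the cover's shape: teal at top (367,134) / scene (155,270), and yellow at top (381,234) / scene (198,192). The yellow one matches the description in colour. I'll confirm it, and the studs, in enlarged crops.

Run:
```python
from h import *
im,d=load('t0'); s,ds=load('s0')
a=cv2.resize(im[185:285,325:440],None,fx=3.4,fy=3.4,interpolation=2)
b=cv2.resize(im[150:280,110:230],None,fx=3.2,fy=3.2,interpolation=2)
H=max(a.shape[0],b.shape[0]);f=lambda x:cv2.copyMakeBorder(x,0,H-x.shape[0],0,0,0)
cv2.imwrite('pics/c1.png',np.hstack([f(a),f(b)])[:,:,::-1])
cv2.imwrite('pics/c2.png',cv2.resize(s[205:335,320:440],None,fx=4.5,fy=4.5,interpolation=2)[:,:,::-1])
hsv=cv2.cvtColor(im,cv2.COLOR_RGB2HSV)
m=cv2.inRange(hsv,(18,120,80),(32,255,255)); m[:185]=0
m=cv2.morphologyEx(m,cv2.MORPH_CLOSE,np.ones((15,15)))
c=max(cv2.findContours(m,0,1)[0],key=cv2.contourArea);r=cv2.minAreaRect(c);bx=cv2.boxPoints(r)
W=np.array([ray('top',u,v,.005)for u,v in bx]);print('cover',W.round(4),W.mean(0),[np.linalg.norm(W[i]-W[i-1]) for i in range(4)])
# black handle
m=cv2.inRange(hsv,(0,0,0),(180,255,60));m[:210]=0;m[250:]=0;m[:,:350]=0;m[:,420:]=0
ys,xs=np.nonzero(m);P=pts('top',xs,ys,d);k=P[:,2]>.03;print('handle z',np.median(P[k,2]),k.sum(),P[k].mean(0))
c=max(cv2.findContours(m,0,1)[0],key=cv2.contourArea);bx=cv2.boxPoints(cv2.minAreaRect(c));print(bx)
W=np.array([ray('top',u,v,.040)for u,v in bx]);print(W.round(4),W.mean(0))
# housing rim by depth
vs,us=np.mgrid[150:285,105:235];P=pts('top',us.ravel(),vs.ravel(),d)
hp=hsv[vs.ravel(),us.ravel()];k=(abs(P[:,2]-.06)<.004)&(abs(hp[:,0].astype(int)-110)<12)&(hp[:,1]>100)
print(k.sum());Q=P[k];c=cv2.minAreaRect(Q[:,:2].astype(np.float32));print('rim',c,cv2.boxPoints(c))
```

```text
cover [[ 0.5127 -0.1391  0.005 ]
 [ 0.6264 -0.1799  0.005 ]
 [ 0.5622 -0.3623  0.005 ]
 [ 0.4504 -0.319   0.005 ]] [ 0.53793282 -0.25007203  0.005     ] [np.float64(0.19031698613228196), np.float64(0.12079306018914357), np.float64(0.19334995828812124), np.float64(0.11987997882554262)]
handle z 0.039576103678411745 244 [ 0.53753367 -0.2486533   0.03958031]
[[364.49216 229.0712 ]
 [367.21835 221.71051]
 [402.55612 234.79855]
 [399.82993 242.15924]]
[[ 0.542  -0.2051  0.04  ]
 [ 0.5589 -0.2114  0.04  ]
 [ 0.5305 -0.2904  0.04  ]
 [ 0.5138 -0.2839  0.04  ]] [ 0.5362953  -0.24769508  0.04      ]
912
rim ((0.5148077011108398, 0.22635364532470703), (0.11067753285169601, 0.1987571269273758), 15.588757514953613) [[0.43479848 0.30720535]
 [0.48821065 0.11575947]
 [0.5948169  0.14550194]
 [0.5414047  0.33694783]]
```

View pics/c1.png

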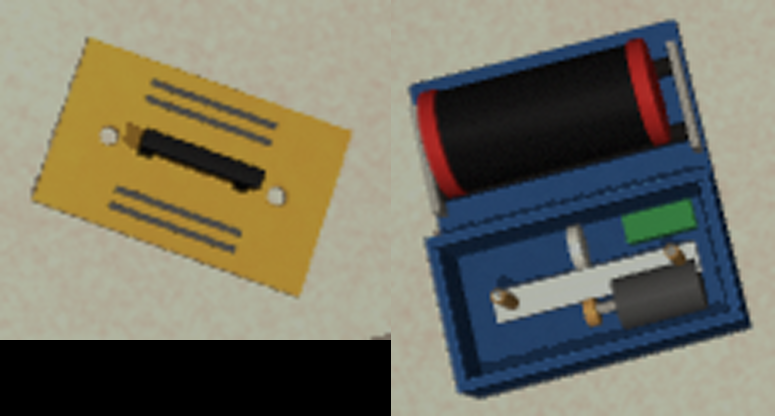

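View pics/c2.png

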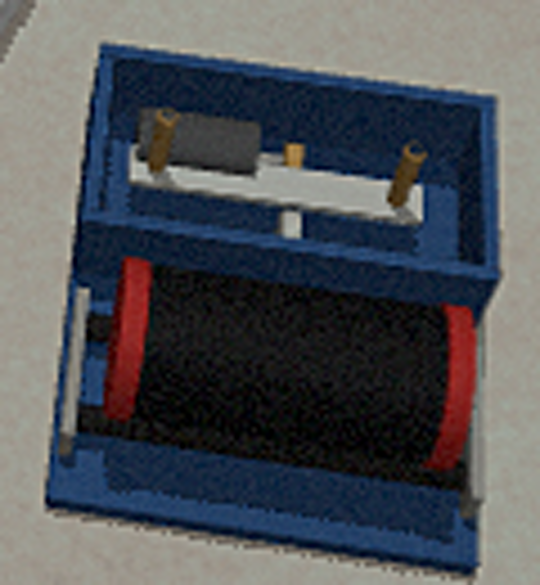

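Crop confirms it: yellow plate, black bar, two holes at top (357,225) and (406,243). The blue housing holds brass stud tips near scene (357,231) and (412,238). Next I measure the tips.

Run:
```python
from h import *
C=np.array([.5148,.2264]);yw=np.deg2rad(15.59);ex=np.array([np.cos(yw),np.sin(yw)]);ey=np.array([-ex[1],ex[0]])
tiles=[]
for n,tag,rois in(('top','t0',((138,234,24,20),(190,218,24,20))),('scene','s0',((345,222,24,28),(400,228,24,28)))):
    im,d=load(tag)
    for x,y,w,h in rois:
        vs,us=np.mgrid[y:y+h,x:x+w];us=us.ravel();vs=vs.ravel();P=pts(n,us,vs,d)
        k=(P[:,2]>.066)&(P[:,2]<.09)&(d[vs,us]>0)
        L=(P[:,:2]-C);l=np.c_[L@ex,L@ey,P[:,2]]
        k&=abs(l[:,0])<.03
        for i in np.nonzero(k)[0]: print(n,us[i],vs[i],(l[i]*1000).round(1),im[vs[i],us[i]])
        tiles.append(cv2.resize(im[y:y+20,x:x+24],None,fx=15,fy=15,interpolation=0))
cv2.imwrite('pics/c3.png',np.vstack([np.hstack(tiles[:2]),np.hstack(tiles[2:])])[:,:,::-1])
for n in('top','scene'):
  for dy in(-.011,0,.011):
    for s in(-.06,.06):
      print(n,dy,s,np.round(proj(n,[*(C+ey*(s+dy)),.08]),1))
```

```text
top 142 240 [ 4.4 56.4 80.4] [71 72 73]
top 143 240 [ 4.  54.4 79.8] [80 75 66]
top 141 241 [ 3.6 59.8 76.2] [95 89 81]
top 144 241 [ 1.3 52.8 79.6] [129 112  87]
top 145 241 [ 0.7 50.6 80.2] [117  94  61]
top 145 242 [-1.2 51.4 78.8] [110  84  49]
top 141 243 [-0.8 60.5 77.3] [115  95  74]
top 144 243 [-3.7 52.9 83.9] [147 125  93]
top 145 243 [-2.7 52.5 75.7] [101  76  41]
top 146 243 [-2.2 51.5 69.9] [75 55 28]
top 142 244 [-3.5 58.9 77.2] [142 123  96]
top 143 244 [-4.3 56.5 78.6] [125 102  71]
top 144 244 [-4.6 54.7 77.1] [113  86  50]
top 145 244 [-3.9 54.  70.6] [85 63 32]
top 197 226 [  4.4 -65.   79.7] [78 74 65]
top 199 227 [  1.9 -68.4  76. ] [131 110  80]
top 195 228 [  1.2 -59.9  80. ] [139 128 108]
top 199 228 [ -1.  -68.3  80.1] [124  96  63]
top 195 229 [ -0.5 -59.1  77.7] [162 153 130]
top 199 229 [ -2.4 -67.4  76.1] [114  87  51]
top 196 230 [ -3.5 -60.9  79.3] [157 143 119]
top 197 230 [ -4.6 -63.3  82.2] [131 101  62]
top 198 230 [ -4.5 -65.1  78.9] [114  84  44]
top 199 230 [ -3.2 -66.1  68.3] [86 63 32]
top 197 231 [ -4.3 -61.4  68.5] [110 104  92]
top 198 231 [
[... 1720 characters left out ...]
[78 59 35]
scene 412 241 [ 0.8 57.3 72.4] [75 60 25]
scene 413 241 [ 1.3 59.3 73.6] [56 46 34]
scene 409 242 [ 1.6 51.8 68.2] [74 55 27]
scene 410 242 [ 4.2 53.1 72.3] [80 59 37]
scene 411 242 [ 1.  56.1 68.4] [82 64 31]
scene 412 242 [ 4.8 57.  74.2] [81 59 40]
scene 411 243 [ 2.5 56.4 66.8] [81 60 29]
scene 412 243 [ 2.8 58.4 67.7] [75 55 33]
top -0.011 -0.06 [200.1 227.2]
top -0.011 0.06 [145.8 241.1]
top 0 -0.06 [195.2 228.5]
top 0 0.06 [140.8 242.4]
top 0.011 -0.06 [190.2 229.8]
top 0.011 0.06 [135.8 243.7]
scene -0.011 -0.06 [353.8 230.4]
scene -0.011 0.06 [408.9 238.2]
scene 0 -0.06 [358.8 231.1]
scene 0 0.06 [414.  238.9]
scene 0.011 -0.06 [363.8 231.8]
scene 0.011 0.06 [419.1 239.6]
```

View pics/c3.png

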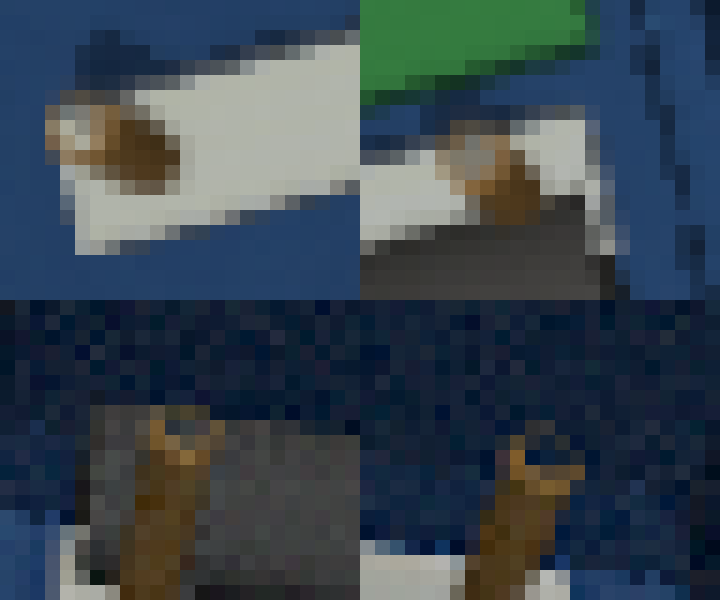

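Run:
```python
from h import *
C=np.array([.5148,.2264]);yw=np.deg2rad(15.59);ex=np.array([np.cos(yw),np.sin(yw)]);ey=np.array([-ex[1],ex[0]])
for n,l in(('top',((142.6,242.0),(197.2,227.6))),('scene',((412.,238.),(357.,230.)))):
    W=[ray(n,u,v,.08) for u,v in l];m=(W[0]+W[1])/2
    print(n,np.round(W,4),np.linalg.norm(W[0]-W[1]),'mid',m,'loc',(m[:2]-C)@ex,(m[:2]-C)@ey,'yaw',np.degrees(np.arctan2(-(W[0]-W[1])[0],(W[0]-W[1])[1])))
im,d=load('t0');g=im.astype(int)
hole=((g[:,:,2]>110)).astype(np.uint8)
for n,(tag,ctr) in {'top':('t0',((357,225),(406,243)))}.items():
    W=[]
    for u,v in ctr:
        s=hole[v-6:v+7,u-6:u+7];nn,lab,st,ce=cv2.connectedComponentsWithStats(s)
        print(st[1:],ce[1:]+[u-6,v-6]); j=1+np.argmin(np.linalg.norm(ce[1:]-6,axis=1)); W.append(ray(n,*(ce[j]+[u-6,v-6]),.003))
    print(np.round(W,4),np.linalg.norm(W[0]-W[1]),(W[0]+W[1])/2,np.degrees(np.arctan2(-(W[0]-W[1])[0],(W[0]-W[1])[1])))
```

```text
top [[0.4996 0.2804 0.08  ]
 [0.533  0.1643 0.08  ]] 0.12083276150767687 mid [0.51631232 0.22237648 0.08      ] loc 0.00037535252059375736 -0.004281931219423775 yaw 16.020924605270586
scene [[0.4982 0.2796 0.08  ]
 [0.5298 0.164  0.08  ]] 0.11982416545061514 mid [0.51400962 0.22176696 0.08      ] loc -0.0020064417391061342 -0.004250175615497222 yaw 15.274236160270172
[[ 4  4  4  4 15]] [[356.4 224.6]]
[[ 4  3  4  5 17]] [[405.58823529 242.11764706]]
[[ 0.5578 -0.1926  0.003 ]
 [ 0.5189 -0.3058  0.003 ]] 0.11972346292439821 [ 0.53835195 -0.24920582  0.003     ] -19.001964067362593
```

Emit:
move_arm(
  increments="0.7 32.4 45.7 -10 0 0 0.101;0.7 32.4 45.7 -10 0 0 0.101;0.7 32.4 45.7 -10 0 0 0.101;0.7 32.4 45.7 -10 0 0 0.101;0.7 32.4 45.7 -10 0 0 0.101;0.7 32.4 45.7 -10 0 0 0.101;0.7 32.4 45.7 -10 0 0 0.101;0.7 32.4 45.7 -10 0 0 0.101",
  newtons=60,
)

```text
t: 1.1
eef_pos: [0.5386, -0.2477, 0.1508]
tool_rot: [-0.0, 0.815, 0.58, -0.0]
contact_force: [0.1, -0.5, 0.0]
gripper_width: 0.701
```

Emit:
move_arm(
  increments="0.7 0 0 0 0 0 0;0.7 0 0 0 0 0 0;0.7 0 0 0 0 0 0;0.7 0 0 0 0 0 0;0.7 0 0 0 0 0 0;0.7 0 0 0 0 0 0;0.7 0 0 0 0 0 0;0.7 0 0 0 0 0 0",
)

```text
t: 2.1
eef_pos: [0.538, -0.2491, 0.1513]
tool_rot: [-0.0, 0.816, 0.579, 0.0]
contact_force: [-0.1, 0.2, -0.4]
gripper_width: 0.703
```

Emit:
move_arm(
  increments="0.7 0 0 -25 0 0 0;0.7 0 0 -25 0 0 0;0.7 0 0 -25 0 0 0;0.7 0 0 -25 0 0 0;0.7 0 0 -18 0 0 0;0.7 0 0 -10 0 0 0;0.7 0 0 -8 0 0 0;0.7 0 0 0 0 0 0",
)

```text
t: 3.1
eef_pos: [0.538, -0.2491, 0.0152]
tool_rot: [-0.0, 0.816, 0.578, -0.0]
contact_force: [-0.3, -0.3, -0.4]
gripper_width: 0.697
```

Emit:
move_arm(
  increments="0.7 0 0 0 0 0 0;0 0 0 0 0 0 0;0 0 0 0 0 0 0;0 0 0 0 0 0 0;0 0 0 0 0 0 0;0 0 0 0 0 0 0;0 0 0 0 0 0 0;0 0 0 0 0 0 0",
)

```text
t: 4.1
eef_pos: [0.5382, -0.2492, 0.0157]
tool_rot: [0.0, 0.816, 0.578, 0.0]
contact_force: [-1.2, 0.1, 5.4]
gripper_width: 0.152
```

Emit:
move_arm(
  increments="0 0 0 5 0 0 0;0 0 0 10 0 0 0;0 0 0 20 0 0 0;0 0 0 30 0 0 0;0 0 0 30 0 0 0;0 0 0 30 0 0 0;0 0 0 20 0 0 0;0 0 0 5 0 0 0",
  newtons=80,
)

```text
t: 5.1
eef_pos: [0.5389, -0.2494, 0.1678]
tool_rot: [0.002, 0.816, 0.579, 0.001]
contact_force: [0.0, -0.0, -2.4]
gripper_width: 0.147
```

Run:
```python
from h import *
a,_=snap('top','t1');b,_=snap('scene','s1');o=bot.get_obs();print(o['eef_pos'],o['contact_force'],o['torque'],o['gripper_width'])
cv2.imwrite('pics/j1.png',np.hstack([cv2.resize(a[150:350,270:540],None,fx=1.5,fy=1.5),cv2.resize(b[100:300,80:320],None,fx=1.5,fy=1.5)])[:,:,::-1])
```

```text
[ 0.53814029 -0.2492119   0.16610134] [-1.04079781 -1.14388989 -2.71175094] [-0.01304225 -0.01752216 -0.04498527] 0.1460570148148051
```

View pics/j1.png

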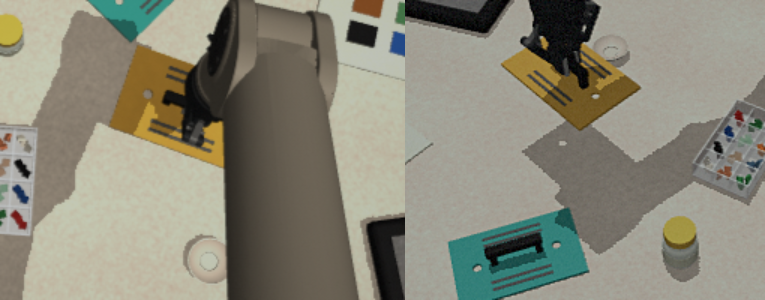

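The plate is held level in the gripper, and the scene view shows its right hole free. Next I carry it over.

Emit:
move_arm(
  increments="0 -2 25 5 0 0 0.04;0 -2 45 5 0 0 0.06;0 -2 50 5 0 0 0.06;0 -2 50 5 0 0 0.06;0 -2 50 0 0 0 0.06;0 -2 50 0 0 0 0.06;0 -2 50 0 0 0 0.06;0 -2 50 0 0 0 0.06",
)

```text
t: 6.2
eef_pos: [0.5205, 0.1233, 0.1847]
tool_rot: [-0.0, 0.661, 0.751, -0.001]
contact_force: [0.3, -0.2, -2.4]
gripper_width: 0.145
```

Emit:
move_arm(
  increments="0 -2 45 0 0 0 0.06;0 -2 30 0 0 0 0.05;0 -2 18 0 0 0 0.03;0 -0.5 8 0 0 0 0.01;0 0 0 0 0 0 0;0 0 0 0 0 0 0;0 0 0 0 0 0 0;0 0 0 0 0 0 0",
)

```text
t: 7.2
eef_pos: [0.5157, 0.2212, 0.1854]
tool_rot: [0.0, 0.605, 0.796, -0.0]
contact_force: [0.3, -0.1, -3.0]
gripper_width: 0.146
```

Run:
```python
from h import *
a,_=snap('top','t2');b,_=snap('scene','s2');o=bot.get_obs();print(o['eef_pos'],o['tool_rot'],o['contact_force'],o['torque'],o['gripper_width'])
cv2.imwrite('pics/j2.png',np.hstack([cv2.resize(a[130:330,90:320],None,fx=1.7,fy=1.7),cv2.resize(b[100:300,260:490],None,fx=1.7,fy=1.7)])[:,:,::-1])
```

```text
[0.51562367 0.22153571 0.18534836] [5.95487680e-05 6.04554162e-01 7.96564035e-01 3.74020493e-06] [ 0.03889292  0.55711923 -2.41350215] [ 0.03463396 -0.01546625  0.04204605] 0.14267636792483762
```

View pics/j2.png

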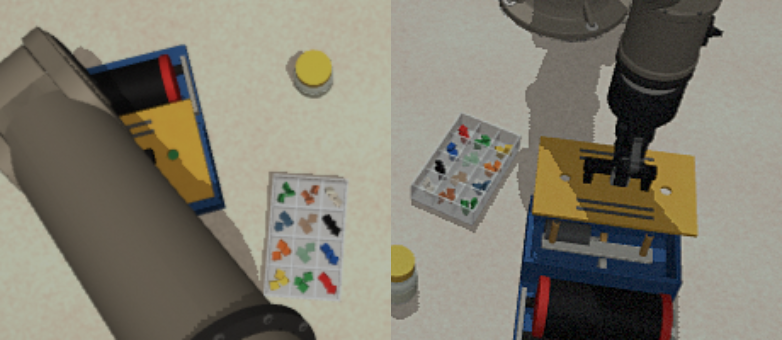

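Emit:
move_arm(
  increments="0 0 0 -10 0 0 0;0 0 0 -15 0 0 0;0 0 0 -15 0 0 0;0 0 0 -15 0 0 0;0 0 0 -15 0 0 0;0 0 0 -10 0 0 0;0 0 0 0 0 0 0;0 0 0 0 0 0 0",
)

```text
t: 8.3
eef_pos: [0.5159, 0.2221, 0.1057]
tool_rot: [0.0, 0.604, 0.797, 0.0]
contact_force: [0.3, 0.6, -1.8]
gripper_width: 0.142
```

Run:
```python
from h import *
a,_=snap('top','t3');b,db=snap('scene','s3');o=bot.get_obs();print(o['eef_pos'],o['contact_force'],o['torque'])
cv2.imwrite('pics/j3.png',np.hstack([cv2.resize(a[130:330,110:260],None,fx=2,fy=2),cv2.resize(b[170:290,320:460],None,fx=3.333,fy=3.333,interpolation=2)])[:,:,::-1])
hsv=cv2.cvtColor(b,cv2.COLOR_RGB2HSV);m=cv2.inRange(hsv,(15,110,60),(32,255,255));m[:,:320]=0
ys,xs=np.nonzero(m);P=pts('scene',xs,ys,db);k=abs(P[:,2]-.09)<.02;A=np.c_[P[k,:2]-[.515,.222],np.ones(k.sum())];co=np.linalg.lstsq(A,P[k,2],rcond=None)[0];print('plane',co,k.sum())
```

```text
[0.51596557 0.22212323 0.10595981] [-0.56790999 -0.0519479  -1.37803125] [-0.01008771  0.03950532 -0.04200146]
plane [-0.00098223 -0.00018365  0.09572289] 3150
```

View pics/j3.png

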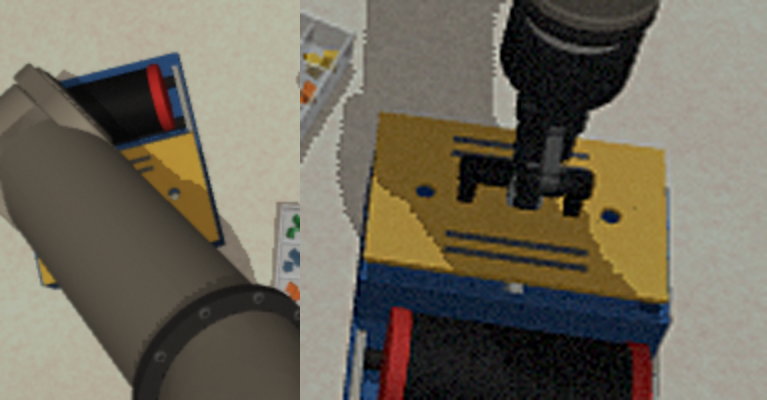

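Run:
```python
from h import *
S={'scene':(np.array([.51401,.22177])),'top':np.array([.51631,.22238])}
b,_=load('s3');g=b.astype(int);m=((g[:,:,2]>g[:,:,0])).astype(np.uint8)
W=[]
for u,v in((357,227),(413,235)):
    s=m[v-5:v+6,u-5:u+6];n,l,st,ce=cv2.connectedComponentsWithStats(s);j=1+np.argmax(st[1:,4]);print(st[j],ce[j]+[u-5,v-5]);W.append(ray('scene',*(ce[j]+[u-5,v-5]),.093))
print(np.round(W,4),np.linalg.norm(W[0]-W[1]),(W[0]+W[1])/2, 'yaw',np.degrees(np.arctan2(-(W[1]-W[0])[0],(W[1]-W[0])[1])))
print('scene shift needed mm',(S['scene']-((W[0]+W[1])/2)[:2])*1000)
b,_=load('t3')
cv2.imwrite('pics/j4.png',np.hstack([cv2.resize(b[215:240,185:210],None,fx=14,fy=14,interpolation=0),cv2.resize(load('s3')[0][220:245,350:375],None,fx=14,fy=14,interpolation=0)])[:,:,::-1])
```

```text
[ 3  4  5  3 13] [357. 227.]
[ 3  3  5  4 13] [412.76923077 234.76923077]
[[0.5317 0.1628 0.093 ]
 [0.4992 0.2786 0.093 ]] 0.12025438238228474 [0.51545837 0.22066984 0.093     ] yaw 15.664097579053713
scene shift needed mm [-1.44837027  1.10016202]
```

View pics/j4.png

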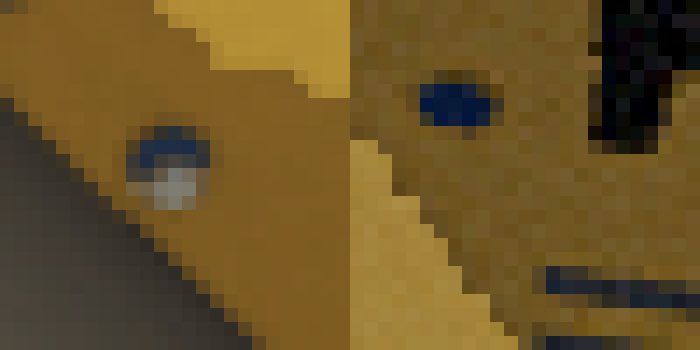

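Run:
```python
from h import *
b=load('t3')[0].astype(int)
m=((b[:,:,2]*1.0>b[:,:,0]*.62)).astype(np.uint8);s=m[220:234,190:204];print(s)
n,l,st,ce=cv2.connectedComponentsWithStats(s)
for j in range(1,n):
  if st[j,4]<80:
    c=ce[j]+[190,220];w=ray('top',*c,.093);print(st[j],c,w)
for z in(.093,.0955):print(ray('top',196.5,226.5,z))
print('right stud top view',ray('top',197.2,227.6,.08),ray('top',197,227.9,.08), 'tool-based right hole', [.5159+.06*.2687,.2221-.06*.9632])
```

```text
[[0 0 0 0 0 0 0 0 0 0 0 0 0 0]
 [0 0 0 0 0 0 0 0 0 0 0 0 0 0]
 [0 0 0 0 0 0 0 0 0 0 0 0 0 0]
 [0 0 0 0 0 0 0 0 0 0 0 0 0 0]
 [0 0 0 0 0 0 1 1 1 0 0 0 0 0]
 [0 0 0 0 0 1 1 1 1 1 0 0 0 0]
 [0 0 0 0 1 1 1 1 1 1 0 0 0 0]
 [0 0 0 0 1 1 1 1 1 0 0 0 0 0]
 [1 0 0 0 0 1 1 1 1 0 0 0 0 0]
 [1 1 0 0 0 0 1 1 1 0 0 0 0 0]
 [1 1 1 0 0 0 0 0 0 0 0 0 0 0]
 [1 1 1 1 1 0 0 0 0 0 0 0 0 0]
 [1 1 1 1 1 1 0 0 0 0 0 0 0 0]
 [1 1 1 1 1 1 1 0 0 0 0 0 0 0]]
[ 4  4  6  6 26] [196.61538462 226.42307692] [0.53356164 0.16374489 0.093     ]
[ 0  8  7  6 24] [192.08333333 231.41666667] [0.52259853 0.1729684  0.093     ]
[0.53339082 0.16398471 0.093     ]
[0.53301027 0.16361204 0.0955    ]
right stud top view [0.53298654 0.16430661 0.08      ] [0.5323225  0.16471156 0.08      ] tool-based right hole [0.532022, 0.164308]
```

Both views agree: the plate needs about (−1.1, +0.9) mm. I apply it and lower slowly.

Emit:
move_arm(
  increments="0 -1.1 0.9 0 0 0 0;0 0 0 -4 0 0 0;0 0 0 -3 0 0 0;0 0 0 -2 0 0 0;0 0 0 -2 0 0 0;0 0 0 -2 0 0 0;0 0 0 0 0 0 0;0 0 0 0 0 0 0",
)

```text
t: 9.4
eef_pos: [0.5145, 0.2228, 0.0924]
tool_rot: [0.0, 0.604, 0.797, 0.0]
contact_force: [-0.2, 0.0, -2.6]
gripper_width: 0.146
```

Emit:
move_arm(
  increments="0 0 0 -2 0 0 0;0 0 0 -1 0 0 0;0 0 0 -1 0 0 0;0 0 0 -1 0 0 0;0 0 0 0 0 0 0;0 0 0 0 0 0 0;0 0 0 0 0 0 0;0 0 0 0 0 0 0",
)

```text
t: 10.4
eef_pos: [0.5144, 0.2228, 0.0873]
tool_rot: [0.0, 0.604, 0.797, 0.0]
contact_force: [-0.3, -0.7, -2.2]
gripper_width: 0.143
```

Run:
```python
from h import *
a,_=snap('top','t4');b,db=snap('scene','s4');o=bot.get_obs();print(o['eef_pos'],o['contact_force'],o['torque'],o['gripper_width'])
cv2.imwrite('pics/j5.png',np.hstack([cv2.resize(a[130:330,110:260],None,fx=2,fy=2),cv2.resize(b[170:290,320:460],None,fx=3.333,fy=3.333,interpolation=2)])[:,:,::-1])
```

```text
[0.51442158 0.22274114 0.08733103] [-0.48846053  0.65922888 -1.7454618 ] [-0.00230814  0.04751155 -0.02129467] 0.13920931985567042
```

View pics/j5.png

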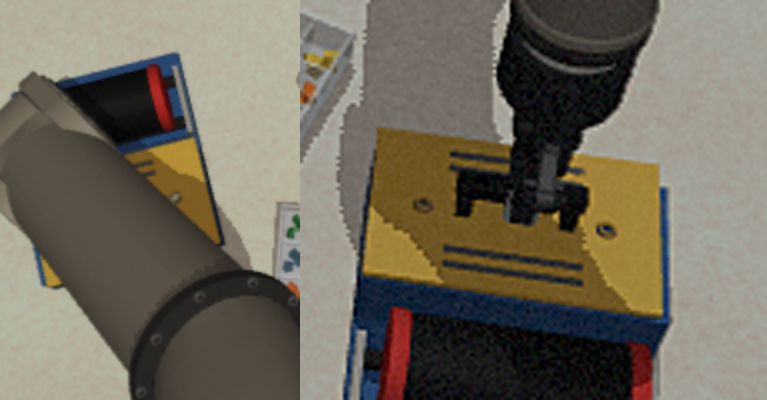

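Both studs show inside the holes, at crop (423,205) and (605,230), with no contact force and the underside already 8 mm below the tips. Continuing down.

Emit:
move_arm(
  increments="0 0 0 -2 0 0 0;0 0 0 -2 0 0 0;0 0 0 -2 0 0 0;0 0 0 -2 0 0 0;0 0 0 -1 0 0 0;0 0 0 -1 0 0 0;0 0 0 0 0 0 0;0 0 0 0 0 0 0",
)

```text
t: 11.5
eef_pos: [0.5145, 0.2228, 0.0774]
tool_rot: [0.0, 0.604, 0.797, 0.0]
contact_force: [0.1, 0.4, -1.8]
gripper_width: 0.145
```

Emit:
move_arm(
  increments="0 0 0 -0.5 0 0 0;0 0 0 -0.5 0 0 0;0 0 0 -0.5 0 0 0;0 0 0 0 0 0 0;0 0 0 0 0 0 0;0 0 0 0 0 0 0;0 0 0 0 0 0 0;0 0 0 0 0 0 0",
)

```text
t: 12.5
eef_pos: [0.5144, 0.2228, 0.0758]
tool_rot: [-0.0, 0.604, 0.797, 0.0]
contact_force: [0.1, -0.7, -2.5]
gripper_width: 0.142
```

Emit:
move_arm(
  increments="0 0 0 -0.4 0 0 0;0 0 0 -0.3 0 0 0;0 0 0 -0.3 0 0 0;0 0 0 0 0 0 0;0 0 0 0 0 0 0;0 0 0 0 0 0 0;0 0 0 0 0 0 0;0 0 0 0 0 0 0",
)

```text
t: 13.5
eef_pos: [0.5144, 0.2228, 0.0757]
tool_rot: [0.0, 0.604, 0.797, -0.0]
contact_force: [-3.7, -2.7, 9.0]
gripper_width: 0.145
```

Contact came at TCP z 0.0757, which is exactly the expected home height. Releasing with a partial opening, to stay clear of the barrel.

Emit:
move_arm(
  increments="0.2 0 0 0 0 0 0;0.25 0 0 0 0 0 0;0.3 0 0 0 0 0 0;0.35 0 0 0 0 0 0;0.4 0 0 0 0 0 0;0.4 0 0 0 0 0 0;0.4 0 0 0 0 0 0;0.4 0 0 0 0 0 0",
)

```text
t: 14.5
eef_pos: [0.5144, 0.2228, 0.0748]
tool_rot: [-0.0, 0.604, 0.797, 0.0]
contact_force: [-0.4, 0.1, -0.1]
gripper_width: 0.397
```

Emit:
move_arm(
  increments="0.4 0 0 3 0 0 0;0.4 0 0 6 0 0 0;0.4 0 0 12 0 0 0;0.4 0 0 20 0 0 0;0.4 0 0 25 0 0 0;0.4 0 0 25 0 0 0;0.4 0 0 25 0 0 0;0.4 0 0 20 0 0 0",
)

```text
t: 15.5
eef_pos: [0.5147, 0.2231, 0.2135]
tool_rot: [0.001, 0.604, 0.797, 0.001]
contact_force: [0.6, -0.6, -0.5]
gripper_width: 0.4
```

Emit:
move_arm(
  increments="0.4 0 -20 10 0 0 0;0.4 0 -40 0 0 0 0;0.4 0 -50 0 0 0 0;0.4 0 -50 0 0 0 0;0.4 0 -50 0 0 0 0;0.4 0 -50 0 0 0 0;0.4 0 -40 0 0 0 0;0.4 0 -20 0 0 0 0",
)

```text
t: 16.5
eef_pos: [0.5143, -0.1, 0.2223]
tool_rot: [0.001, 0.606, 0.796, 0.0]
contact_force: [0.7, 0.5, 0.0]
gripper_width: 0.4
```

Run:
```python
from h import *
a,da=snap('top','t5');b,db=snap('scene','s5');o=bot.get_obs();print(o['t'],o['eef_pos'],o['contact_force'])
cv2.imwrite('pics/j6.png',np.hstack([cv2.resize(a[140:290,105:255],None,fx=2.6,fy=2.6,interpolation=2),cv2.resize(b[195:310,320:440],None,fx=3.39,fy=3.39,interpolation=2)[:390]])[:,:,::-1])
for n,im,d in(('scene',b,db),('top',a,da)):
    hsv=cv2.cvtColor(im,cv2.COLOR_RGB2HSV);m=cv2.inRange(hsv,(15,110,60),(32,255,255))
    ys,xs=np.nonzero(m);P=pts(n,xs,ys,d);k=(abs(P[:,2]-.065)<.006)&(abs(P[:,0]-.515)<.15)&(abs(P[:,1]-.222)<.15);A=np.c_[P[k,:2]-[.515,.222],np.ones(k.sum())];print(n,'plane',np.linalg.lstsq(A,P[k,2],rcond=None)[0],k.sum())
```

```text
16.6 [ 0.51436652 -0.09994314  0.22199335] [ 0.5649815  -0.43953105 -0.11932359]
scene plane [-0.00170506 -0.00050387  0.06567646] 3216
top plane [-4.60675926e-04 -6.73510096e-05  6.51282653e-02] 4073
```

View pics/j6.png

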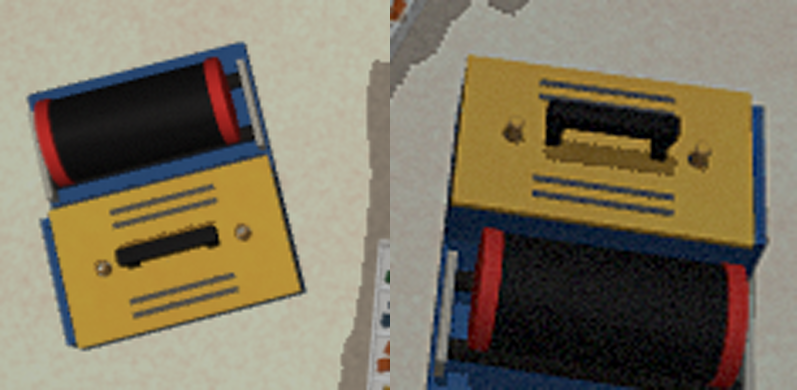

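View pics/s5.png

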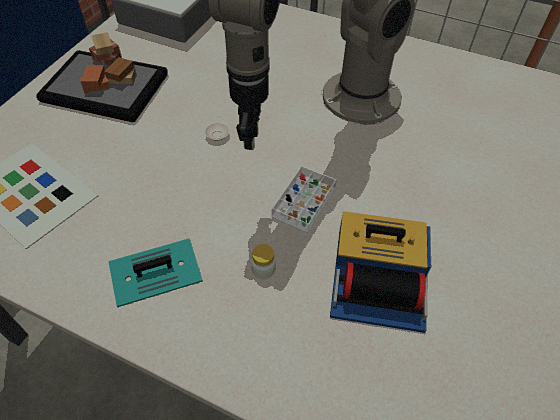

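The plate is flat, with its top at 65.1–65.7 mm against 65 mm expected and tilt under 0.002. Both studs stand out of the holes, and the bead box, jar and dish are where they were. Handing in.

```bash
python3 -c "
from station import bot
print(bot.hand_in())"
```

```text
the job is handed in; nothing more can be done
None
```

The yellow cover is back on the drive housing with both brass studs through its holes. I handed the job in at about 16.6 s, with the gripper open and well clear.

- **Finding the place:** I picked the cover up by its handle. The cameras put the stud midpoint at about y = −4 mm. I corrected the hover position by (−1.1, +0.9) mm from the hole and stud positions in both views, then lowered the plate with no side load until it met the rim.
- **Last checks:** The plate top measured 65.1 mm (top camera) and 65.7 mm (scene camera) against 65 mm expected. Tilt was under 0.002, and both studs were visible standing out of the plate. In the scene picture the bead box, jar and dish are where they were.
- **Forces:** The largest contact force reported was 9 N, when the plate seated.
- **Disagreement:** The two cameras differed by about 2 mm in x on the stud position, which is within their calibration. No check failed.

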